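# Find the stamped parts crate and push it into the dispatch lane

### The job

Tip both plywood crates over onto their sides, one after the other, to see which one is stamped underneath. Then push the stamped crate, as it lies, over the table until it is in between the two tapes of the dispatch lane, and leave the other crate lying on its side outside the lane. Only push with the fingers: do not pick up or carry a crate, and leave the other things on the bench where they are.

Things in the scene. Friction and masses are not known exactly. Their poses are not given: they have to be found in the camera images.
- crate_a: empty open-topped slatted plywood crate, 100 x 100 mm outside, 140 mm tall, walls 6 mm, black rubber rim round the foot, about 0.28 kg, starting upright on one side of the lane (which side varies). Origin: centre of its underside; z towards the open top; x and y square to its sides, x within 17 degrees of straight away from the robot at the start. One of the two otherwise identical crates is stamped underneath.
- crate_b: the other crate, same make, size and axes. Pushed level near the top of a side, a crate topples over its opposite lower edge (balance point near 40 degrees) and lies 100 mm high; toppled towards the robot, its underside faces the far side of the table, where the front camera stands.
- crate_a_mid (a point): middle of crate_a's volume, 70 mm along its z from the underside; 50 mm above the table when the crate lies on its side.
- crate_b_mid (a point): middle of crate_b's volume, likewise.
- stamp (a point): centre of the ink stamp, a black ring 72 mm across with a bar through it, on the middle of the underside of the stamped crate (2 mm in from the rim of the underside, on the crate's axis); hidden from view while the crate stands.
- lane: dispatch lane marked on the table by two straight flat black tapes, each 440 x 22 mm, no height to speak of, running along the lane's x (away from the robot), 200 mm apart between their inner edges. Origin: middle of the lane at table height; y to the left across the lane.
- gearbox: bystander, not part of the job: dark steel gearbox puck, 64 mm across, 46 mm tall; origin at its foot.
- extrusion: bystander, not part of the job: aluminium profile offcut 120 x 30 x 30 mm, lying along its own x; origin at its foot.
- foam_block: bystander, not part of the job: black rubber block 50 x 80 x 35 mm; origin at its foot.
- carton: bystander, not part of the job: closed cardboard carton 80 x 60 x 50 mm; origin at its foot.
- tape_roll: bystander, not part of the job: black tape roll, 90 mm across, 25 mm tall, lying flat; origin at its foot.
- driver: bystander, not part of the job: screwdriver lying on the table.
- bottle: bystander, not part of the job: bottle, 50 mm across, 120 mm tall, standing; origin at its foot.
Mind the look-alikes: they are no part of the job. Leave any red look-alike of the crate_a alone.

How it is judged:
On the way, in this order (a step that is already met when the one before it is completed fails the run):
1. one crate has been tipped onto its side ((angle between crate_a's own z axis and vertical between 1.37 and 1.77 rad or angle between crate_b's own z axis and vertical between 1.37 and 1.77 rad)), for 0.2 s.
2. both crates lie on their sides (angle between crate_a's own z axis and vertical between 1.37 and 1.77 rad and angle between crate_b's own z axis and vertical between 1.37 and 1.77 rad), for 0.2 s.
3. the stamped crate, on its side, is between the tapes (angle between crate_a's own z axis and vertical between 1.37 and 1.77 rad and y of crate_a_mid in the frame of lane between -0.05 and 0.05 m and x of crate_a_mid in the frame of lane between -0.17 and 0.17 m), for 0.2 s.
At the end, for the whole second after the job is handed in: The stamped crate lies on its side (within about 11 degrees) at rest, its middle within 50 mm of the lane's centre line and within 170 mm of the lane's middle along it; the other crate lies on its side at rest with its middle more than 100 mm from the centre line (all of step 3 and angle between crate_b's own z axis and vertical between 1.37 and 1.77 rad and (y of crate_b_mid in the frame of lane above 0.1 m or y of crate_b_mid in the frame of lane below -0.1 m) and linear speed of each of crate_a, crate_b below 0.02 m/s and angular speed of each of crate_a, crate_b below 0.2 rad/s); the robot touches nothing.
It fails at once if a crate is lifted off the table instead of being tipped or pushed ((height (world z) of crate_a_mid above 0.115 m or (angle between crate_a's own z axis and vertical below 0.15 rad and height (world z) of crate_a_mid above 0.09 m) or (angle between crate_a's own z axis and vertical between 1.37 and 1.77 rad and height (world z) of crate_a_mid above 0.085 m)) or (height (world z) of crate_b_mid above 0.115 m or (angle between crate_b's own z axis and vertical below 0.15 rad and height (world z) of crate_b_mid above 0.09 m) or (angle between crate_b's own z axis and vertical between 1.37 and 1.77 rad and height (world z) of crate_b_mid above 0.085 m))).
It fails at once if one of the bystanders is moved more than 30 mm (distance of any of gearbox, extrusion, foam_block, carton, tape_roll, driver, bottle from where it was at the start of the episode above 0.03 m).
It also fails if it takes over 72 s, if anything falls off the work surface, if the arm or the gripper's body presses on something with over 40 N, if the wrist force passes 120 N, or if a joint passes its speed limit or range.

### The arm

A 6-joint arm with a two-finger parallel gripper is mounted at the origin on the work surface. World frame = base frame: x ahead of the robot, y to its left, z up, the work surface at z = 0. Lengths are in m, angles in rad, forces in N, time in s.
With the tool pointing down it reaches from about 0.3 to 0.875 m from the base axis. Payload 6.4 kg.
Tool frame: the origin (TCP) lies between the finger pads; the fingertips stand 14 mm ahead of it and the grasp point (between the pads) lies 5 mm behind it; z points along the fingers, y is the direction in which the jaws open and shut (so a half turn about z gives the same grasp; the last joint's range is limited). The gripper opens to 85 mm and grips with 20 to 120 N. Pads are 22 mm wide; open, the fingers measure 114 mm over their backs; the gripper's body (76 mm by 85 mm) begins 54 mm behind the grasp point. The pads swing forward as they close: fully open they stand 13 mm farther back than shut.
Start: joints at [0.905, 0.181, 1.607, -0, 1.354, -0.206], TCP at [0.255, 0.515, 0.245] pointing down, gripper open.
Joint ranges: [-2.99, 2.99], [-0.89, 2.07], [0.3, 2.58], [-1.14, 4.28], [0, 2.63], [-3.12, 3.12]. Speed limits (rad/s): [2.57, 2.57, 3.01, 3.14, 3.14, 3.14].

### API

Orientations are given as a unit quaternion [x, y, z, w].
In Python, from station import arm, cams gives the robot as it stands.
- The arm moves only by the tool send_rows, never from a script. Its argument "deltas" is a list of rows, each an object with "xyz": the shift along the tool's x, y, z in units of 20 mm (1.0 is 20 mm), a list of three; "rot": the turn, a rotation vector about the tool's x, y, z in units of 0.5 rad (1.0 is 0.5 rad), a list of three; "gripper": the closure in counts, from 0 (fully open) to 255 (shut). A call has 1 to 12 rows; each row shifts and turns the commanded pose from where the row before left it, along the tool's axes as they then stand; what a row does not reach is not made up. A row lasts 1/10 s, in which the tool goes at most 50 mm and 8.59 degrees, less where a joint would pass 70% of its speed; a pose out of reach is approached as far as the arm can. A call with a number of a shift or a turn outside -1 to 1 is refused whole. A call with a gripper value outside its range is refused whole. The fingers move at their own pace and stop on an object; "squeeze" is the grip in N (left out, the last holds). Time passes only in rows, so rows that do not move let the fingers close. It gives the time, the measured TCP pose, the force and the opening at its end, in the units of the state.
- arm.state(): the state, without advancing time (a new reading comes with each control period).
- cams.grab_frame(name): name is "scene" or "top" or "wrist"; returns the picture (420x560x3 uint8, blue, green, red); there is no depth.
- cams.camera_info(name): a dict with "fx", "fy", "cx", "cy" (pixels), "T" (4x4, takes a point from camera to world coordinates); the wrist camera has in their place "T_tool_cam" (4x4, takes a point from camera to tool coordinates, whose origin is the TCP and whose axes are the flange's). Camera axes: x right, y down, z forward; pixel columns grow to the right and rows downward; lengths in m; the calibration is good to about 2 mm. A picture is of the moment at which its call begins: read the wrist's pose just before it. camera_info takes no time and is no camera call.
- arm.sign_off(): hands the job in, once; it reports no verdict.
Trained networks look in the newest picture that a camera, given by its name, has taken for a name from the list of things; names that differ only in an ending like _2 or _b are one class to them, and where a whole thing is asked for, a point or a joint stands for the part that bears it (a point fixed in the world has none). Each returns a list of dicts, best first, with "conf" (0 to 1); they miss things now and then, are a little off and sometimes report something else, mostly with a low value. They report only what shows in the picture. A call takes as long as a camera call. They do not tell look-alikes from the thing itself.
- cams.look_for(camera, label): "point" ([column, row] in pixels, amid what is visible of it).
- cams.cut_out(camera, label): "pixels" (420x560 bool, what is visible of it) and "point" ([column, row] in pixels, amid what is visible of it).
- cams.spot_point(camera, label): "point" ([column, row] in pixels: a listed point, or the origin of a listed thing).
The state is a dict: "clock": time; "qpos": joint angles; "dq": joint speeds; "joint_efforts": joint torques, N m; "tcp_pos": TCP position; "ee_rot": TCP orientation; "force": force on the tool from outside, world axes, zero at the start; "moment": the same for the moment, N m; "grip_width": finger opening in m.
Only numpy, scipy, OpenCV 4.12 (cv2) and the standard library are available. Lean on these libraries where they do the work, as an engineer would, in place of code of your own. Each camera call takes 0.05 s, during which the arm holds its last target.

## Working session

There is one attempt and no reset: what is moved stays moved. The work goes in short steps, Python scripts to look and compute and a tool call to move; the robot and the scene stay as the last step left them, time stands still between calls to the robot, and variables do not carry over. Pictures are saved under pics/ and viewed, and the job is handed in when it is done.

Besides the shell and the picture viewer there is one more tool, called after "Emit:" as name(argument=value, ...) on one line, values as JSON. send_rows: Moves the arm, as the interface text tells. Shifts and turns lie within -1 to 1; 1 stands for 20 mm of shift or 0.5 rad of turn. Its arguments: {"type":"object","properties":{"deltas":{"type":"array"},"squeeze":{"type":"number"}},"required":["deltas"]}

```bash
ls; mkdir -p pics
python3 - <<'E'
from station import arm,cams
import cv2
s=arm.state();print({k:s[k] for k in('clock','tcp_pos','ee_rot','force','grip_width')})
for n in('scene','top'):
    cv2.imwrite(f'pics/{n}0.png',cams.grab_frame(n)); i=cams.camera_info(n); print(n,i)
print(cams.camera_info('wrist'))
E
```

```text
pics
{'clock': 0.0, 'tcp_pos': array([0.25482404, 0.51487562, 0.24439536]), 'ee_rot': array([ 2.27878121e-01,  9.73689291e-01, -7.72977277e-04, -3.57820859e-04]), 'force': array([ 0.07193735,  0.53053988, -0.56875969]), 'grip_width': 0.08504458652643951}
scene {'fx': 509.4565780821766, 'fy': 509.4565780821766, 'cx': 280.2990499278904, 'cy': 209.10032020573473, 'T': array([[ 0.87086495,  0.36823249, -0.32557499,  1.11746454],
       [ 0.49141506, -0.63844046,  0.59237236, -0.98587671],
       [ 0.01027051, -0.67586878, -0.73695041,  1.33285351],
       [ 0.        ,  0.        ,  0.        ,  1.        ]])}
top {'fx': 393.6361286835477, 'fy': 393.6361286835477, 'cx': 272.3755591639775, 'cy': 215.17562277339283, 'T': array([[ 0.03991679, -0.97815545,  0.20400627,  0.29906573],
       [-0.99919365, -0.03819194,  0.01238661,  0.01684322],
       [-0.00432464, -0.2043362 , -0.97889122,  1.41931014],
       [ 0.        ,  0.        ,  0.        ,  1.        ]])}
{'fx': 371.64671048151894, 'fy': 371.64671048151894, 'cx': 283.3063770186498, 'cy': 207.7597166972754, 'T_tool_cam': array([[-2.49454562e-05, -9.51141005e-01, -3.08756842e-01,
         7.94477618e-02],
       [ 9.99999998e-01, -4.29052662e-05,  5.13786247e-05,
         1.33175880e-03],
       [-6.21156113e-05, -3.08756840e-01,  9.51141004e-01,
        -1.29027413e-01],
       [ 0.00000000e+00,  0.00000000e+00,  0.00000000e+00,
         1.00000000e+00]])}
```

View pics/scene0.png

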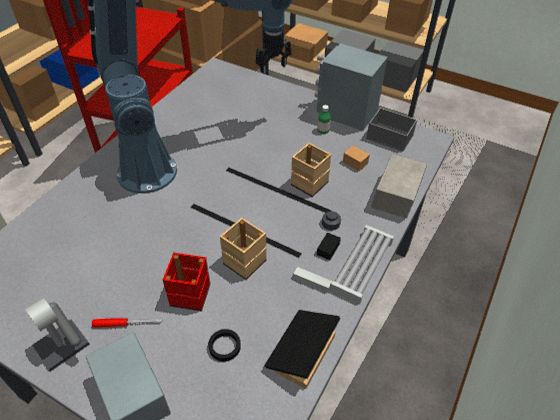

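View pics/top0.png

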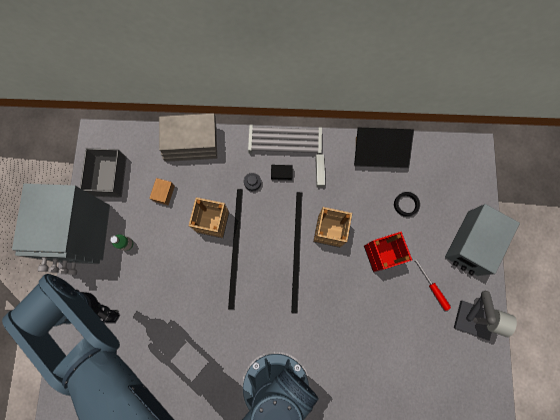

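The scene picture shows two plywood crates at about (310,170) and (243,248), with the red look-alike at (186,280). In the top view the crates are at (209,217) and (333,228), one on each side of the lane tapes at columns 235 and 297. Next I'll measure positions.

```bash
cat > h.py <<'E'
import numpy as np,cv2
from station import arm,cams
from scipy.optimize import least_squares
from scipy.spatial.transform import Rotation as R
def ray(cam,uv,z):
    i=cams.camera_info(cam);T=i['T']
    d=T[:3,:3]@np.array([(uv[0]-i['cx'])/i['fx'],(uv[1]-i['cy'])/i['fy'],1]);o=T[:3,3]
    return o+d*(z-o[2])/d[2]
def proj(cam,P):
    i=cams.camera_info(cam);T=i['T'];p=(np.atleast_2d(P)-T[:3,3])@T[:3,:3]
    return np.c_[i['fx']*p[:,0]/p[:,2]+i['cx'],i['fy']*p[:,1]/p[:,2]+i['cy']]
def hull(cam,P):
    m=np.zeros((420,560),np.uint8);cv2.fillConvexPoly(m,cv2.convexHull(np.round(proj(cam,P)).astype(np.int32)),1);return m>0
E
python3 - <<'E'
from h import *
f={n:cams.grab_frame(n) for n in('top','scene')}
for n in f:
  for l in('crate_a','gearbox','foam_block','carton','tape_roll','bottle','extrusion','driver','lane'):
    try:
      for r in (cams.spot_point(n,l))[:4]:
        print(n,l,round(r['conf'],2),np.round(r['point']),np.round(ray(n,r['point'],0)[:2],3))
    except Exception as e: print(n,l,e)
for r in cams.cut_out('top','crate_a')[:3]:
    m=r['pixels'];print('cut',r['conf'],r['point'],m.sum()); np.save(f"pics/cut_{int(r['point'][0])}.npy",m)
# tape corners
for uv in [(239,190),(232,310),(299,193),(295,312)]: print(uv,ray('top',uv,0))
for s,(u,v) in {'L':(209,217),'Rr':(333,228)}.items():
    c=cv2.resize(f['top'][v-35:v+35,u-35:u+35],None,fx=8,fy=8,interpolation=cv2.INTER_CUBIC);cv2.imwrite(f'pics/crop{s}.png',c)
print(arm.state()['clock'])
E
```

```text
top crate_a 0.9 [330. 230.] [ 0.549 -0.177]
top crate_a 0.89 [377. 253.] [ 0.469 -0.347]
top crate_a 0.83 [214. 223.] [0.558 0.249]
top gearbox 0.68 [252. 185.] [0.707 0.116]
top foam_block 0.81 [279. 176.] [0.748 0.016]
top carton 0.68 [164. 194.] [0.66  0.444]
top tape_roll 0.65 [406. 204.] [ 0.654 -0.456]
top bottle 0.75 [129. 240.] [0.48  0.551]
top bottle 0.21 [319. 169.] [ 0.78  -0.133]
top extrusion 0.86 [320. 169.] [ 0.78  -0.138]
top extrusion 0.6 [212. 218.] [0.576 0.257]
top driver 0.72 [124. 242.] [0.475 0.569]
top driver 0.61 [431. 284.] [ 0.369 -0.538]
top lane 0.33 [331. 229.] [ 0.55 -0.18]
scene crate_a 0.88 [244. 262.] [ 0.54  -0.176]
scene crate_a 0.83 [189. 296.] [ 0.464 -0.369]
scene crate_a 0.44 [355. 165.] [0.664 0.433]
scene gearbox 0.69 [331. 224.] [0.714 0.114]
scene foam_block 0.61 [328. 246.] [0.746 0.021]
scene foam_block 0.39 [223. 349.] [ 0.653 -0.465]
scene carton 0.67 [354. 166.] [0.664 0.424]
scene tape_roll 0.98 [226. 345.] [ 0.652 -0.449]
scene bottle 0.62 [325. 132.] [0.475 0.556]
scene extrusion 0.59 [310. 282.] [ 0.763 -0.138]
scene driver 0.82 [125. 320.] [ 0.35 -0.53]
scene lane 0.4 [308. 180.] [0.544 0.267]
cut 0.71 [210.6, 218.6] 1251
cut 0.68 [387.5, 255.6] 1252
cut 0.66 [335.0, 226.0] 1168
(239, 190) [0.68596676 0.1631891  0.        ]
(232, 310) [0.24973402 0.16278961 0.        ]
(299, 193) [ 0.68307047 -0.0609585   0.        ]
(295, 312) [ 0.25177299 -0.05821274  0.        ]
1.15
```

Run:
```python
from h import *
from scipy.optimize import minimize
f={n:cv2.imread(f'pics/{n}0.png') for n in('top','scene')}
def wood(im):
    h=cv2.cvtColor(im,cv2.COLOR_BGR2HSV);m=((h[...,0]>8)&(h[...,0]<28)&(h[...,1]>70)).astype(np.uint8)
    return cv2.morphologyEx(m,cv2.MORPH_CLOSE,np.ones((5,5)))>0
def box(p):
    c,s=np.cos(p[2]),np.sin(p[2]);Q=[]
    for x in(-.05,.05):
        for y in(-.05,.05):
            for z in(0,.14): Q.append([p[0]+c*x-s*y,p[1]+s*x+c*y,z])
    return np.array(Q)
out={}
for name,x0 in {'L':(.553,.26),'R':(.545,-.177)}.items():
    W={}
    for n in f:
        w=wood(f[n]);roi=cv2.dilate(hull(n,box((*x0,0.))).astype(np.uint8),np.ones((17,17)))>0; W[n]=w&roi
    def cost(p):
        return sum(1-(hull(n,box(p))&W[n]).sum()/(hull(n,box(p))|W[n]).sum() for n in f)
    best=min(((cost((x,y,a)),x,y,a) for x in x0[0]+np.arange(-.02,.021,.004) for y in x0[1]+np.arange(-.02,.021,.004) for a in np.radians(np.arange(-20,21,4))))
    r=minimize(cost,best[1:],method='Nelder-Mead',options=dict(initial_simplex=[best[1:]]+[np.array(best[1:])+d for d in np.diag([.003,.003,.05])]))
    print(name,best,r.fun,r.x,np.degrees(r.x[2])); out[name]=r.x
    for n in f:
        cv2.polylines(f[n],[cv2.convexHull(np.round(proj(n,box(r.x))).astype(np.int32))],True,(0,0,255),1)
a=cv2.resize(f['top'][170:270,170:380],None,fx=3.5,fy=3.5);b=cv2.resize(f['scene'][130:290,200:360],None,fx=2,fy=2)
cv2.imwrite('pics/fit_t.png',a);cv2.imwrite('pics/fit_s.png',b)
```

```text
Traceback (most recent call last):
  File "h.py", line 13, in hull
    m=np.zeros((420,560),np.uint8);cv2.fillConvexPoly(m,cv2.convexHull(np.round(proj(cam,P)).astype(np.int32)),1);return m>0
                                                                                ~~~~^^^^^^^
  File "h.py", line 10, in proj
    i=cams.camera_info(cam);T=i['T'];p=(np.atleast_2d(P)-T[:3,3])@T[:3,:3]
ValueError: time passes only in moves, steps and waits
```

Too many camera_info calls, so I'll cache the calibration.

```bash
cat > h.py <<'E'
import numpy as np,cv2,pickle,os
from station import arm,cams
from scipy.optimize import minimize
from scipy.spatial.transform import Rotation as R
if not os.path.exists('ci.pkl'): pickle.dump({n:cams.camera_info(n) for n in('top','scene','wrist')},open('ci.pkl','wb'))
CI=pickle.load(open('ci.pkl','rb'))
def ray(cam,uv,z):
    i=CI[cam];T=i['T']
    d=T[:3,:3]@np.array([(uv[0]-i['cx'])/i['fx'],(uv[1]-i['cy'])/i['fy'],1]);o=T[:3,3]
    return o+d*(z-o[2])/d[2]
def proj(cam,P):
    i=CI[cam];T=i['T'];p=(np.atleast_2d(P)-T[:3,3])@T[:3,:3]
    return np.c_[i['fx']*p[:,0]/p[:,2]+i['cx'],i['fy']*p[:,1]/p[:,2]+i['cy']]
def hull(cam,P):
    m=np.zeros((420,560),np.uint8);cv2.fillConvexPoly(m,cv2.convexHull(np.round(proj(cam,P)*16).astype(np.int32)),1,shift=4);return m>0
def wood(im):
    h=cv2.cvtColor(im,cv2.COLOR_BGR2HSV);m=((h[...,0]>8)&(h[...,0]<28)&(h[...,1]>70)).astype(np.uint8)
    return cv2.morphologyEx(m,cv2.MORPH_CLOSE,np.ones((5,5)))>0
def box(p,dx=.05,h=.14):
    c,s=np.cos(p[2]),np.sin(p[2]);Q=[]
    for x in(-dx,dx):
        for y in(-.05,.05):
            for z in(0,h): Q.append([p[0]+c*x-s*y,p[1]+s*x+c*y,z])
    return np.array(Q)
def fit(f,x0,dx=.05,h=.14,names=('top','scene'),rng=.02):
    W={}
    for n in names:
        w=wood(f[n]);roi=cv2.dilate(hull(n,box((*x0[:2],0.),dx,h)).astype(np.uint8),np.ones((17,17)))>0; W[n]=w&roi
    def cost(p):
        H={n:hull(n,box(p,dx,h)) for n in names}
        return sum(1-(H[n]&W[n]).sum()/(H[n]|W[n]).sum() for n in names)
    best=min(((cost((x,y,a)),x,y,a) for x in x0[0]+np.linspace(-rng,rng,9) for y in x0[1]+np.linspace(-rng,rng,9) for a in np.radians(np.arange(-24,25,4))))
    r=minimize(cost,best[1:],method='Nelder-Mead',options=dict(initial_simplex=[best[1:]]+[np.array(best[1:])+d for d in np.diag([.003,.003,.05])]))
    for n in names: cv2.polylines(f[n],[cv2.convexHull(np.round(proj(n,box(r.x,dx,h))).astype(np.int32))],True,(0,0,255),1)
    return r.fun,r.x
E
python3 - <<'E'
from h import *
f={n:cv2.imread(f'pics/{n}0.png') for n in('top','scene')}
for name,x0 in {'L':(.553,.26),'R':(.545,-.177)}.items():
    c,p=fit(f,x0);print(name,c,p,np.degrees(p[2]))
a=cv2.resize(f['top'][170:270,170:380],None,fx=3.5,fy=3.5);b=cv2.resize(f['scene'][130:290,200:360],None,fx=2,fy=2)
cv2.imwrite('pics/fit_t.png',a);cv2.imwrite('pics/fit_s.png',b)
E
```

```text
L 0.15567557086902717 [ 0.55979018  0.25415046 -0.1570793 ] -8.999980840389918
R 0.13698363492177923 [ 0.54304798 -0.17356088 -0.19688337] -11.280586092630251
```

View pics/fit_t.png

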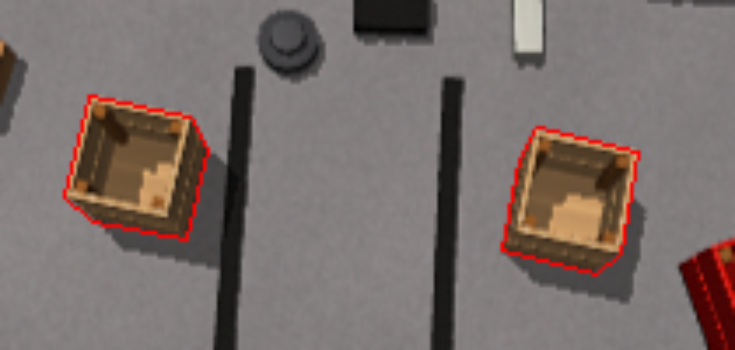

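View pics/fit_s.png

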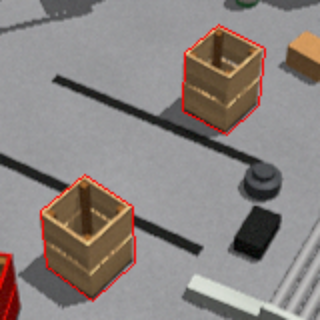

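Emit:
send_rows(deltas=[{"xyz":[0,0,0],"rot":[0,0,-0.2],"gripper":105},{"xyz":[0,0,0],"rot":[0,0,-0.2],"gripper":105},{"xyz":[0,0,0],"rot":[0,0,-0.2],"gripper":105},{"xyz":[-1,-0.5,0],"rot":[0,0,0],"gripper":105},{"xyz":[-1,-0.5,0],"rot":[0,0,0],"gripper":105},{"xyz":[-1,-0.5,0],"rot":[0,0,0],"gripper":105},{"xyz":[-1,-0.5,0],"rot":[0,0,0],"gripper":105},{"xyz":[-1,-0.5,0],"rot":[0,0,0],"gripper":105},{"xyz":[-1,-0.5,0],"rot":[0,0,0],"gripper":105},{"xyz":[-1,-0.5,0],"rot":[0,0,0],"gripper":105},{"xyz":[-1,-0.5,0],"rot":[0,0,0],"gripper":105},{"xyz":[-1,-0.5,0],"rot":[0,0,0],"gripper":105}])

```text
clock: 2.35
tcp_pos: [0.4193, 0.3972, 0.2453]
ee_rot: [0.08, 0.997, 0.0, 0.0]
force: [0.6, 0.6, -0.0]
grip_width: 0.0502
```

Emit:
send_rows(deltas=[{"xyz":[-1,-0.5,0],"rot":[0,0,0],"gripper":105},{"xyz":[-1,-0.5,0],"rot":[0,0,0],"gripper":105},{"xyz":[-1,-0.5,0],"rot":[0,0,0],"gripper":105},{"xyz":[-1,-0.5,0],"rot":[0,0,0],"gripper":105},{"xyz":[-1,-0.5,0],"rot":[0,0,0],"gripper":105},{"xyz":[-1,-0.5,0],"rot":[0,0,0],"gripper":105},{"xyz":[-1,-0.5,0],"rot":[0,0,0],"gripper":105},{"xyz":[-1,-0.5,0],"rot":[0,0,0],"gripper":105},{"xyz":[-1,-0.5,0],"rot":[0,0,0],"gripper":105},{"xyz":[-1,-0.5,0],"rot":[0,0,0],"gripper":105},{"xyz":[-1,-0.5,0],"rot":[0,0,0],"gripper":105},{"xyz":[-0.6,-0.4,0],"rot":[0,0,0],"gripper":105}])

```text
clock: 3.55
tcp_pos: [0.6304, 0.2429, 0.2451]
ee_rot: [0.08, 0.997, -0.0, 0.0]
force: [-0.0, 0.8, -0.3]
grip_width: 0.0502
```

Emit:
send_rows(deltas=[{"xyz":[0,0,1],"rot":[0,0,0],"gripper":105},{"xyz":[0,0,1],"rot":[0,0,0],"gripper":105},{"xyz":[0,0,1],"rot":[0,0,0],"gripper":105},{"xyz":[0,0,1],"rot":[0,0,0],"gripper":105},{"xyz":[0,0,1],"rot":[0,0,0],"gripper":105},{"xyz":[0,0,0.75],"rot":[0,0,0],"gripper":105}])

```text
clock: 4.15
tcp_pos: [0.6283, 0.2442, 0.1286]
ee_rot: [0.08, 0.997, -0.0, -0.001]
force: [0.6, 0.4, 1.0]
grip_width: 0.0501
```

Run:
```python
from h import *
s=arm.state();print(s['clock'],s['tcp_pos'],s['force'],R.from_quat(s['ee_rot']).as_matrix()[:,0])
cv2.imwrite('pics/top1.png',cams.grab_frame('top'));cv2.imwrite('pics/w1.png',cams.grab_frame('wrist'))
```

```text
4.15 [0.62833941 0.24418315 0.12864816] [0.55782462 0.43841291 0.95000597] [-0.98727858  0.15899185  0.00161095]
```

View pics/w1.png

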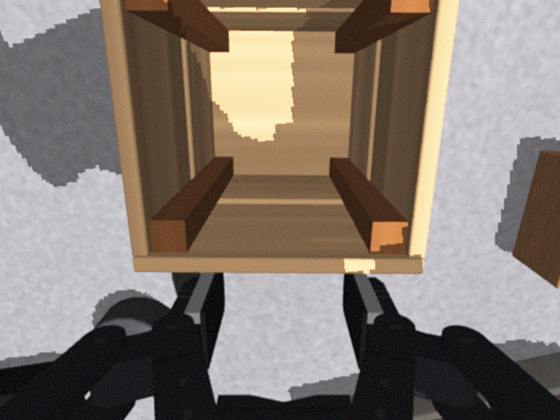

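The wrist view shows the crate rim (its near edge at row 265) just ahead of the two fingers and centred between them. Pushing now.

Emit:
send_rows(deltas=[{"xyz":[0.5,0,0],"rot":[0,0,0],"gripper":105},{"xyz":[0.5,0,0],"rot":[0,0,0],"gripper":105},{"xyz":[0.5,0,0],"rot":[0,0,0],"gripper":105},{"xyz":[0.5,0,0],"rot":[0,0,0],"gripper":105},{"xyz":[0.5,0,0],"rot":[0,0,0],"gripper":105}])

```text
clock: 4.75
tcp_pos: [0.5789, 0.2527, 0.1314]
ee_rot: [0.08, 0.997, 0.0, 0.001]
force: [1.1, -0.4, 2.4]
grip_width: 0.05
```

Run:
```python
from h import *
s=arm.state();print(s['clock'],s['tcp_pos'],s['force'])
cv2.imwrite('pics/s2.png',cams.grab_frame('scene')[80:330,120:440])
```

```text
4.75 [0.5789446  0.25273448 0.13137185] [ 1.13636345 -0.43837614  2.40948302]
```

View pics/s2.png

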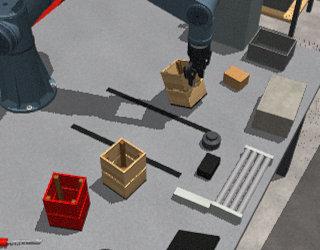

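The left crate is tilting towards the robot, as seen at (185,83) in the crop. I'll keep pushing.

Emit:
send_rows(deltas=[{"xyz":[0.5,0,0],"rot":[0,0,0],"gripper":105},{"xyz":[0.5,0,0],"rot":[0,0,0],"gripper":105},{"xyz":[0.5,0,0],"rot":[0,0,0],"gripper":105},{"xyz":[0.5,0,0],"rot":[0,0,0],"gripper":105},{"xyz":[0,0,0],"rot":[0,0,0],"gripper":105},{"xyz":[0,0,0],"rot":[0,0,0],"gripper":105},{"xyz":[0,0,0],"rot":[0,0,0],"gripper":105}])

```text
clock: 5.5
tcp_pos: [0.5402, 0.2586, 0.1303]
ee_rot: [0.08, 0.997, -0.0, 0.0]
force: [0.2, -0.2, 0.3]
grip_width: 0.0505
```

Run:
```python
from h import *
s=arm.state();print(s['clock'],s['tcp_pos'],s['force'])
cv2.imwrite('pics/s3.png',cv2.resize(cams.grab_frame('scene')[80:330,120:440],None,fx=2,fy=2))
```

```text
5.5 [0.54022027 0.25862965 0.13026123] [ 0.24635092 -0.20573973  0.3434423 ]
```

View pics/s3.png

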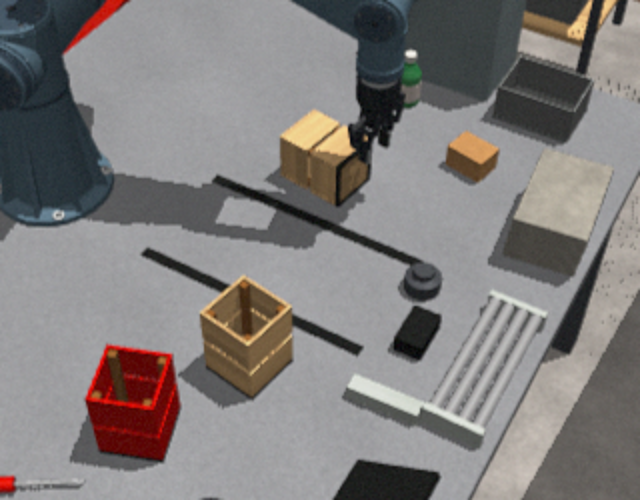

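The left crate is lying down and its rim (black-edged face) faces the camera, partly hidden by the gripper. I'll move on behind the right crate.

Emit:
send_rows(deltas=[{"xyz":[-0.5,0,-1],"rot":[0,0,0.08],"gripper":105},{"xyz":[-0.5,0,-1],"rot":[0,0,0],"gripper":105},{"xyz":[-0.5,0,-1],"rot":[0,0,0],"gripper":105},{"xyz":[-0.5,-1,-0.5],"rot":[0,0,0],"gripper":105},{"xyz":[-0.5,-1,0],"rot":[0,0,0],"gripper":105},{"xyz":[-0.5,-1,0],"rot":[0,0,0],"gripper":105},{"xyz":[-0.5,-1,0],"rot":[0,0,0],"gripper":105},{"xyz":[-0.5,-1,0],"rot":[0,0,0],"gripper":105},{"xyz":[-0.5,-1,0],"rot":[0,0,0],"gripper":105},{"xyz":[-0.5,-1,0],"rot":[0,0,0],"gripper":105},{"xyz":[-0.5,-1,0],"rot":[0,0,0],"gripper":105},{"xyz":[-0.5,-1,0],"rot":[0,0,0],"gripper":105}])

```text
clock: 6.75
tcp_pos: [0.6224, 0.0577, 0.2002]
ee_rot: [0.1, 0.995, -0.0, -0.0]
force: [0.5, -0.4, -0.2]
grip_width: 0.0502
```

Run:
```python
from h import *
s=arm.state();print(s['clock'],s['tcp_pos'],R.from_quat(s['ee_rot']).as_matrix()[:,0])
f=cams.grab_frame('scene');cv2.imwrite('pics/s4f.png',f);cv2.imwrite('pics/s4.png',cv2.resize(f[100:250,200:400],None,fx=4,fy=4))
X=R.from_quat(s['ee_rot']).as_matrix()
print(np.array([.628-s['tcp_pos'][0],-.191-s['tcp_pos'][1],.13-s['tcp_pos'][2]])@X/.02)
```

```text
6.75 [0.62236393 0.05765115 0.20020379] [-9.80026943e-01  1.98864753e-01  1.04410569e-05]
[ -2.74860932 -12.1279804    3.51092159]
```

View pics/s4.png

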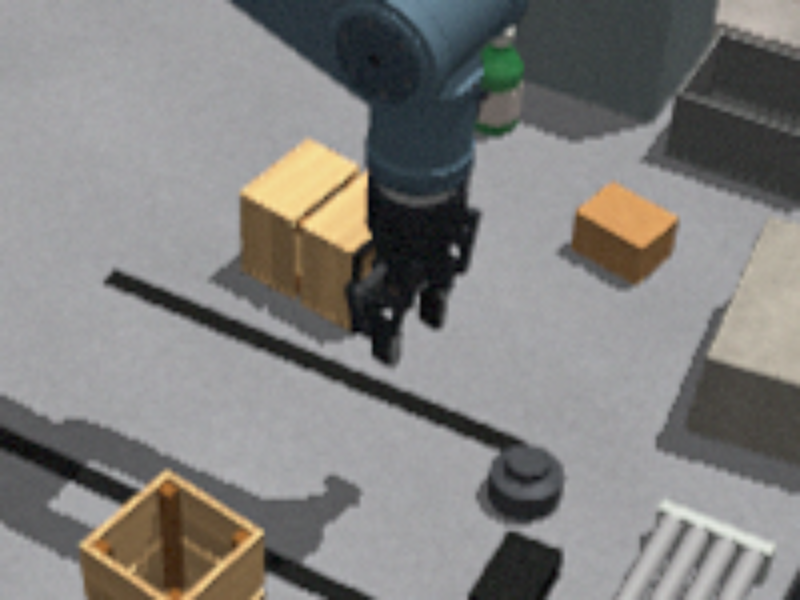

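The gripper still hides the underside of the left crate. I'll continue to the right crate.

Emit:
send_rows(deltas=[{"xyz":[-0.3,-1,0],"rot":[0,0,0],"gripper":105},{"xyz":[-0.3,-1,0],"rot":[0,0,0],"gripper":105},{"xyz":[-0.3,-1,0],"rot":[0,0,0],"gripper":105},{"xyz":[-0.3,-1,0],"rot":[0,0,0],"gripper":105},{"xyz":[-0.3,-1,0],"rot":[0,0,0],"gripper":105},{"xyz":[-0.3,-1,0],"rot":[0,0,0],"gripper":105},{"xyz":[-0.3,-1,0],"rot":[0,0,0],"gripper":105},{"xyz":[-0.2,-1,0],"rot":[0,0,0],"gripper":105},{"xyz":[-0.2,-1,0],"rot":[0,0,0],"gripper":105},{"xyz":[-0.2,-1,0],"rot":[0,0,0],"gripper":105},{"xyz":[-0.1,-1,0],"rot":[0,0,0],"gripper":105},{"xyz":[0,-1,0],"rot":[0,0,0],"gripper":105}])

```text
clock: 8.0
tcp_pos: [0.6292, -0.1888, 0.2002]
ee_rot: [0.1, 0.995, -0.0, 0.0]
force: [-0.2, 0.3, 0.4]
grip_width: 0.0503
```

Run:
```python
from h import *
s=arm.state();print(s['clock'],s['tcp_pos'])
f=cams.grab_frame('scene');cv2.imwrite('pics/s5f.png',f);cv2.imwrite('pics/s5.png',cv2.resize(f[110:310,180:380],None,fx=3,fy=3))
cv2.imwrite('pics/w5.png',cams.grab_frame('wrist'))
f={'top':cams.grab_frame('top'),'scene':f};cv2.imwrite('pics/t5f.png',f['top'])
for h in(1,):
    c,p=fit(f,(.441,.273),dx=.07,h=.1);print(c,p,np.degrees(p[2]))
```

```text
8.0 [ 0.62916695 -0.1888208   0.20023003]
0.7634578770076973 [ 0.43110753  0.27532303 -0.18921926] -10.841465246704779
```

View pics/s5.png

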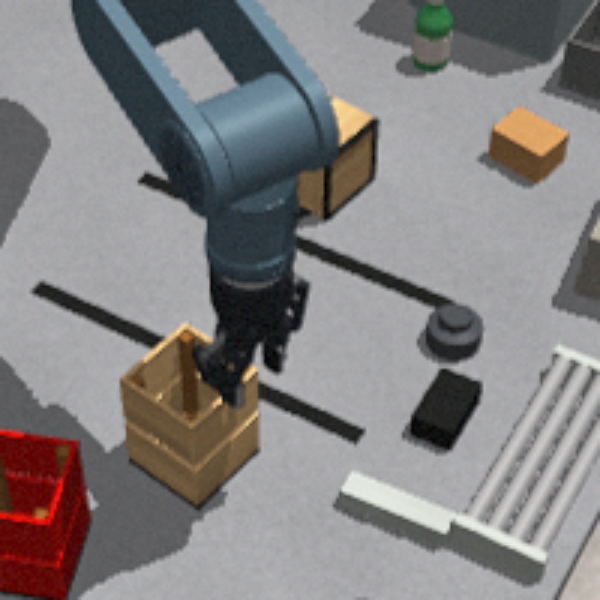

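View pics/w5.png

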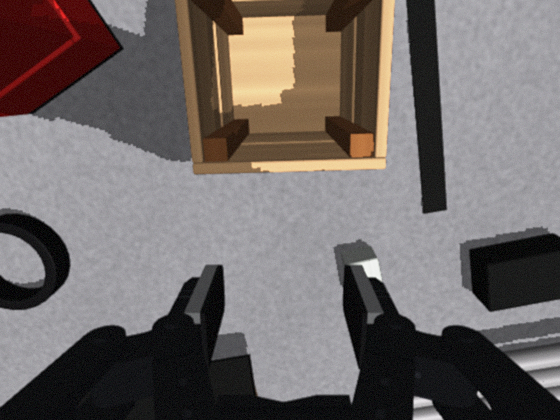

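The left crate's underside (around (350,160) in the zoom) looks like plain wood with no ring, so the right one is probably the stamped crate. The wrist view shows the right crate centred ahead of the fingers. Descending and tipping it.

Emit:
send_rows(deltas=[{"xyz":[0,0,1],"rot":[0,0,0],"gripper":105},{"xyz":[0,0,1],"rot":[0,0,0],"gripper":105},{"xyz":[0,0,1],"rot":[0,0,0],"gripper":105},{"xyz":[0,0,0.5],"rot":[0,0,0],"gripper":105},{"xyz":[0.5,0,0],"rot":[0,0,0],"gripper":105},{"xyz":[0.5,0,0],"rot":[0,0,0],"gripper":105},{"xyz":[0.5,0,0],"rot":[0,0,0],"gripper":105},{"xyz":[0.5,0,0],"rot":[0,0,0],"gripper":105},{"xyz":[0.5,0,0],"rot":[0,0,0],"gripper":105},{"xyz":[0.5,0,0],"rot":[0,0,0],"gripper":105},{"xyz":[0.5,0,0],"rot":[0,0,0],"gripper":105},{"xyz":[0.5,0,0],"rot":[0,0,0],"gripper":105}])

```text
clock: 9.35
tcp_pos: [0.5499, -0.1714, 0.1305]
ee_rot: [0.1, 0.995, -0.0, -0.0]
force: [1.6, -0.8, 2.7]
grip_width: 0.0504
```

Emit:
send_rows(deltas=[{"xyz":[0.5,0,0],"rot":[0,0,0],"gripper":105},{"xyz":[0.5,0,0],"rot":[0,0,0],"gripper":105},{"xyz":[0.5,0,0],"rot":[0,0,0],"gripper":105},{"xyz":[0,0,0],"rot":[0,0,0],"gripper":105},{"xyz":[0,0,0],"rot":[0,0,0],"gripper":105},{"xyz":[0,0,0],"rot":[0,0,0],"gripper":105}])

```text
clock: 9.95
tcp_pos: [0.5217, -0.1658, 0.1304]
ee_rot: [0.1, 0.995, -0.0, 0.0]
force: [-0.6, 0.4, 0.2]
grip_width: 0.0503
```

Run:
```python
from h import *
s=arm.state();print(s['clock'],s['tcp_pos'],s['force'])
f=cams.grab_frame('scene');cv2.imwrite('pics/s6.png',cv2.resize(f[110:310,160:360],None,fx=3,fy=3))
```

```text
9.95 [ 0.52167016 -0.16577805  0.13036666] [-0.64658383  0.41726531  0.18176157]
```

View pics/s6.png

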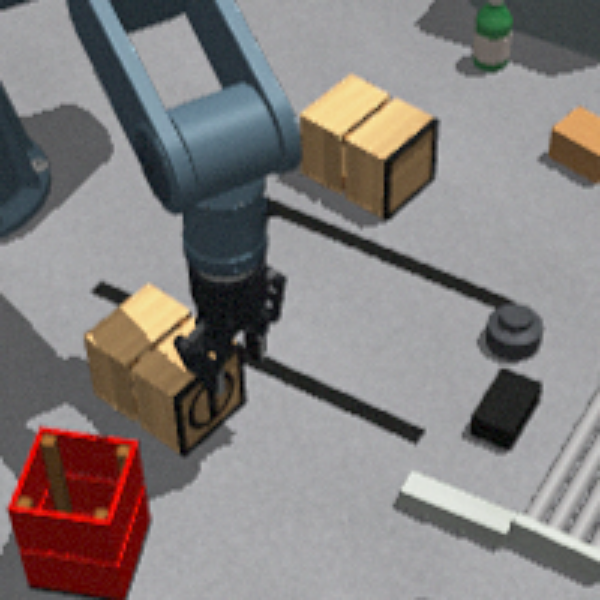

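The right crate's underside shows the ring with a bar at (212,400) in the zoom. The left one is plain, so the right crate is the stamped one. I'll lift, turn the tool a quarter turn and go to the crate's right-hand side.

Emit:
send_rows(deltas=[{"xyz":[0,0,-1],"rot":[0,0,0],"gripper":105},{"xyz":[0,0,-1],"rot":[0,0,0],"gripper":105},{"xyz":[0.9,-0.8,-1],"rot":[0,0,0],"gripper":105},{"xyz":[0.9,-0.8,-1],"rot":[0,0,0],"gripper":105},{"xyz":[1,-0.8,-1],"rot":[0,0,0],"gripper":105},{"xyz":[1,-0.8,0],"rot":[0,0,0],"gripper":105},{"xyz":[1,-0.8,0],"rot":[0,0,0],"gripper":105},{"xyz":[0,0,0],"rot":[0,0,0.28],"gripper":105},{"xyz":[0,0,0],"rot":[0,0,0.28],"gripper":105},{"xyz":[0,0,0],"rot":[0,0,0.28],"gripper":105},{"xyz":[0,0,0],"rot":[0,0,0.28],"gripper":105},{"xyz":[0,0,0],"rot":[0,0,0.28],"gripper":105}])

```text
clock: 11.2
tcp_pos: [0.4116, -0.2252, 0.2304]
ee_rot: [0.437, 0.899, -0.0, 0.0]
force: [-1.0, 0.4, 0.3]
grip_width: 0.0501
```

Emit:
send_rows(deltas=[{"xyz":[0,0,0],"rot":[0,0,0.28],"gripper":105},{"xyz":[0,0,0],"rot":[0,0,0.28],"gripper":105},{"xyz":[0,0,0],"rot":[0,0,0.28],"gripper":105},{"xyz":[0,0,0],"rot":[0,0,0.28],"gripper":105},{"xyz":[0,0,0],"rot":[0,0,0.28],"gripper":105},{"xyz":[0,0,0],"rot":[0,0,0.28],"gripper":105}])

```text
clock: 11.8
tcp_pos: [0.4117, -0.2251, 0.2304]
ee_rot: [0.766, 0.643, 0.0, 0.0]
force: [-0.5, -0.7, -0.4]
grip_width: 0.0505
```

Run:
```python
from h import *
f={n:cams.grab_frame(n) for n in('scene','top')}
s=arm.state();print(s['clock'],s['tcp_pos'],s['qpos'],R.from_quat(s['ee_rot']).as_matrix()[:,0])
w=cams.grab_frame('wrist');cv2.imwrite('pics/w7.png',w)
c,p=fit(f,(.425,-.15),dx=.07,h=.1,names=('scene',));print('R',c,p,np.degrees(p[2]))
# wrist fit: register wrist as a camera
T=np.eye(4);T[:3,:3]=R.from_quat(s['ee_rot']).as_matrix();T[:3,3]=s['tcp_pos']
CI['wrist']['T']=T@CI['wrist']['T_tool_cam']
f['wrist']=w.copy()
cv2.polylines(f['wrist'],[cv2.convexHull(np.round(proj('wrist',box(p,.07,.1))).astype(np.int32))],True,(0,0,255),1)
cv2.imwrite('pics/w7f.png',f['wrist']);cv2.imwrite('pics/s7.png',f['scene']);cv2.imwrite('pics/t7.png',f['top'])
```

```text
11.9 [ 0.41164227 -0.22514184  0.2303805 ] [-7.54262698e-01 -4.72862431e-02  1.88005178e+00 -1.84614451e-05
  1.30859288e+00 -5.84160130e-01] [ 1.69278735e-01  9.85568206e-01 -1.44058640e-04]
R 0.1023923444976077 [ 0.41100588 -0.15094062 -0.21220711] -12.158571620576705
```

View pics/s7.png

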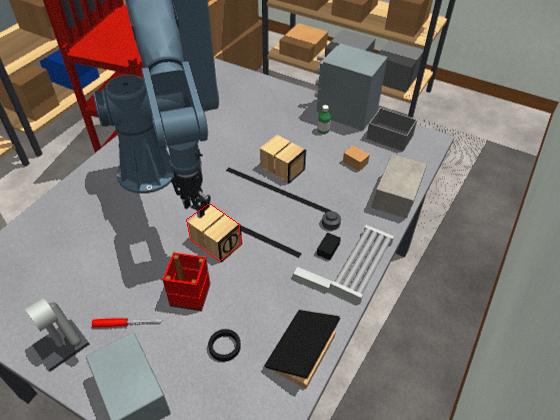

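View pics/w7f.png

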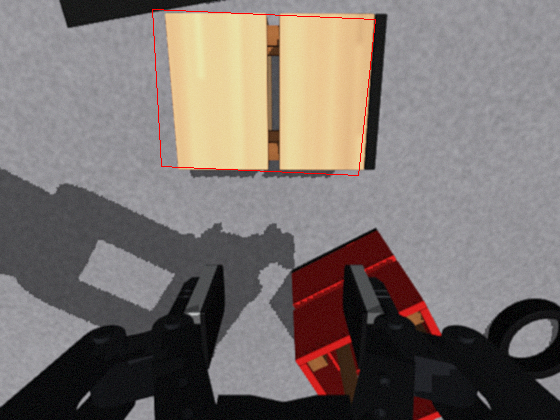

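Run:
```python
from h import *
import h
def red(im):
    q=cv2.cvtColor(im,cv2.COLOR_BGR2HSV);m=(((q[...,0]<6)|(q[...,0]>172))&(q[...,1]>120)&(q[...,2]>40)).astype(np.uint8)
    return cv2.morphologyEx(m,cv2.MORPH_CLOSE,np.ones((7,7)))>0
h.wood=red
f={n:cv2.imread(f'pics/{n}0.png') for n in('top','scene')}
c,p=fit(f,(.465,-.355),rng=.03);print(c,p,np.degrees(p[2]))
print(np.round(box(p)[::2],3))
r=np.array(p);X=np.array([.169,.986]);Y=np.array([.986,-.169])
t=np.array([.4116,-.2251])
for q in box(p)[::2]: print('rel tool x,y',np.round([(q[:2]-t)@X,(q[:2]-t)@Y],3))
pr=(.419,-.1525,-.2122)
for q in box(pr,.07,.1)[::2]: print('R rel tool x,y',np.round([(q[:2]-t)@X,(q[:2]-t)@Y],3))
s=cv2.imread('pics/s7.png');
cv2.polylines(s,[cv2.convexHull(np.round(proj('scene',box(pr,.07,.1))).astype(np.int32))],True,(255,0,0),1)
cv2.polylines(s,[cv2.convexHull(np.round(proj('scene',box(p))).astype(np.int32))],True,(0,255,0),1)
cv2.imwrite('pics/s7b.png',cv2.resize(s[180:330,120:280],None,fx=4,fy=4))
```

```text
0.1465011836021327 [ 0.46557288 -0.36237827  0.33893391] 19.419482805590096
[[ 0.435 -0.426  0.   ]
 [ 0.402 -0.332  0.   ]
 [ 0.529 -0.393  0.   ]
 [ 0.496 -0.299  0.   ]]
rel tool x,y [-0.194  0.057]
rel tool x,y [-0.107  0.008]
rel tool x,y [-0.146  0.144]
rel tool x,y [-0.058  0.096]
R rel tool x,y [ 0.026 -0.077]
R rel tool x,y [ 0.126 -0.073]
R rel tool x,y [0.02  0.063]
R rel tool x,y [0.12  0.067]
```

View pics/s7b.png

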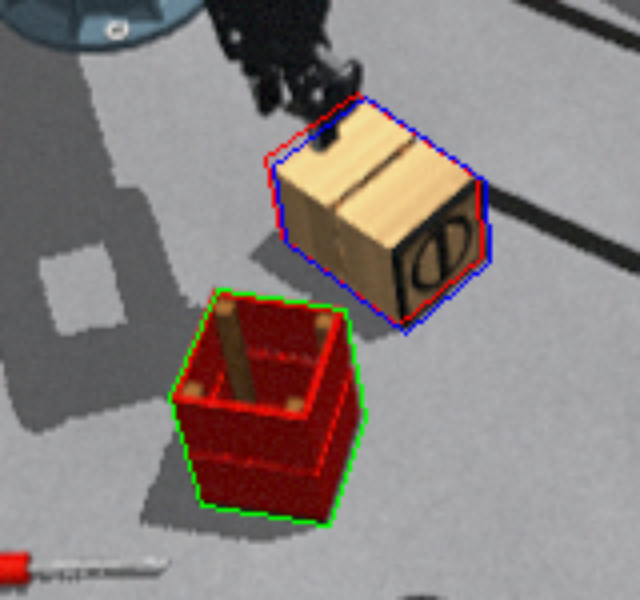

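The fits match: the stamped crate (blue outline, about (0.419,-0.153)) and the red look-alike (green) leave ample room for the gripper. The fingers are about 20 mm clear of the crate's side. Descending beside it.

Emit:
send_rows(deltas=[{"xyz":[-0.3,0,1],"rot":[0,0,0],"gripper":105},{"xyz":[0,0,1],"rot":[0,0,0],"gripper":105},{"xyz":[0,0,1],"rot":[0,0,0],"gripper":105},{"xyz":[0,0,1],"rot":[0,0,0],"gripper":105},{"xyz":[0,0,1],"rot":[0,0,0],"gripper":105},{"xyz":[0,0,1],"rot":[0,0,0],"gripper":105},{"xyz":[0,0,1],"rot":[0,0,0],"gripper":105},{"xyz":[0,0,1],"rot":[0,0,0],"gripper":105},{"xyz":[0,0,0.7],"rot":[0,0,0],"gripper":105}])

```text
clock: 12.85
tcp_pos: [0.4101, -0.2306, 0.055]
ee_rot: [0.763, 0.647, -0.0, -0.001]
force: [0.2, 0.1, 0.2]
grip_width: 0.0502
```

Emit:
send_rows(deltas=[{"xyz":[0.5,0,0],"rot":[0,0,0],"gripper":105},{"xyz":[0.5,0,0],"rot":[0,0,0],"gripper":105},{"xyz":[0.5,0,0],"rot":[0,0,0],"gripper":105},{"xyz":[0.5,0,0],"rot":[0,0,0],"gripper":105},{"xyz":[0.5,0,0],"rot":[0,0,0],"gripper":105},{"xyz":[0.5,0,0],"rot":[0,0,0],"gripper":105}])

```text
clock: 13.45
tcp_pos: [0.4209, -0.171, 0.0568]
ee_rot: [0.764, 0.645, 0.0, 0.001]
force: [0.2, -2.1, 0.3]
grip_width: 0.0501
```

Run:
```python
from h import *
f=cams.grab_frame('scene');s=arm.state();print(s['clock'],s['tcp_pos'],s['force'])
cv2.imwrite('pics/s8.png',cv2.resize(f[130:310,140:360],None,fx=3,fy=3));cv2.imwrite('pics/w8.png',cams.grab_frame('wrist'))
```

```text
13.5 [ 0.42061807 -0.1694941   0.05644661] [-0.26656661  1.43496037 -0.24148939]
```

View pics/s8.png

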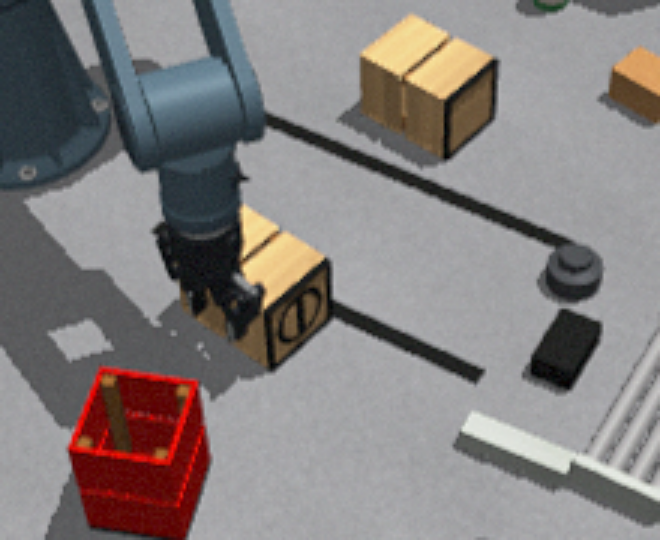

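View pics/w8.png

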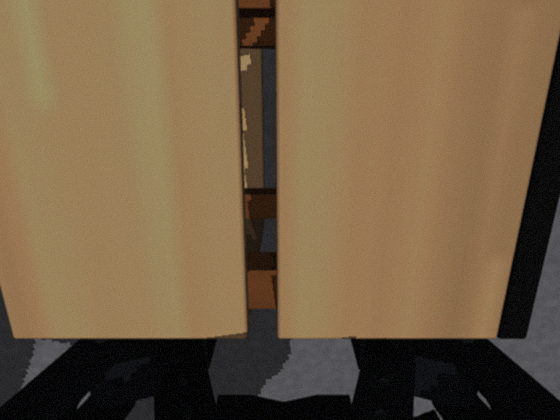

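The crate is sliding squarely against both fingers. I'll carry on pushing.

Emit:
send_rows(deltas=[{"xyz":[0.5,0,0],"rot":[0,0,0],"gripper":105},{"xyz":[0.5,0,0],"rot":[0,0,0],"gripper":105},{"xyz":[0.5,0,0],"rot":[0,0,0],"gripper":105},{"xyz":[0.5,0,0],"rot":[0,0,0],"gripper":105},{"xyz":[0.5,0,0],"rot":[0,0,0],"gripper":105},{"xyz":[0.5,0,0],"rot":[0,0,0],"gripper":105},{"xyz":[0.5,0,0],"rot":[0,0,0],"gripper":105},{"xyz":[0.5,0,0],"rot":[0,0,0],"gripper":105},{"xyz":[0.5,0,0],"rot":[0,0,0],"gripper":105},{"xyz":[0.5,0,0],"rot":[0,0,0],"gripper":105},{"xyz":[0.5,0,0],"rot":[0,0,0],"gripper":105},{"xyz":[0.5,0,0],"rot":[0,0,0],"gripper":105}])

```text
clock: 14.75
tcp_pos: [0.4408, -0.0527, 0.0563]
ee_rot: [0.764, 0.645, -0.0, -0.0]
force: [0.1, -1.5, 1.0]
grip_width: 0.0505
```

Emit:
send_rows(deltas=[{"xyz":[0.5,0,0],"rot":[0,0,0],"gripper":105},{"xyz":[0.5,0,0],"rot":[0,0,0],"gripper":105},{"xyz":[0.5,0,0],"rot":[0,0,0],"gripper":105},{"xyz":[0.3,0,0],"rot":[0,0,0],"gripper":105},{"xyz":[0.2,0,0],"rot":[0,0,0],"gripper":105},{"xyz":[0,0,0],"rot":[0,0,0],"gripper":105}])

```text
clock: 15.35
tcp_pos: [0.4473, -0.0134, 0.0562]
ee_rot: [0.764, 0.645, 0.0, -0.0]
force: [-0.1, 0.5, 0.6]
grip_width: 0.05
```

Run:
```python
from h import *
f=cams.grab_frame('scene');s=arm.state();print(s['clock'],s['tcp_pos'],s['force'])
cv2.imwrite('pics/s9.png',cv2.resize(f[100:310,140:400],None,fx=2.5,fy=2.5))
```

```text
15.4 [ 0.44730545 -0.0137402   0.05619991] [-0.3784913   0.32239074  0.14292349]
```

View pics/s9.png

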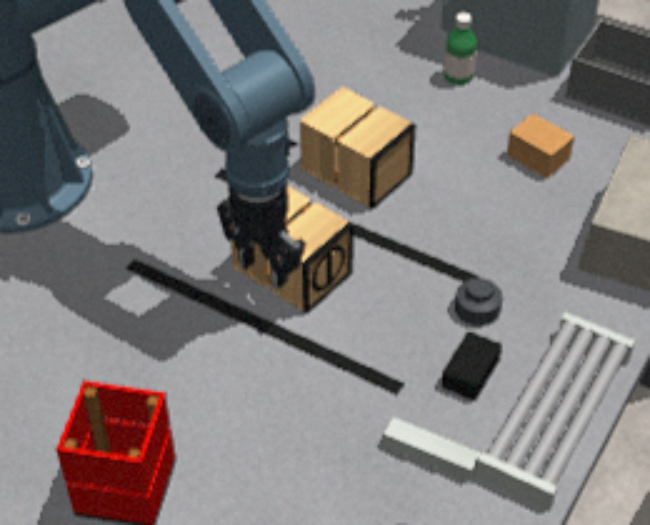

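The stamped crate now sits between the tapes, with the stamp at (328,268). I'll back off, raise the arm and check.

Emit:
send_rows(deltas=[{"xyz":[-0.5,0,0],"rot":[0,0,0],"gripper":105},{"xyz":[-0.8,0,0],"rot":[0,0,0],"gripper":105},{"xyz":[-1,0,-1],"rot":[0,0,0],"gripper":105},{"xyz":[-1,0,-1],"rot":[0,0,0],"gripper":105},{"xyz":[-1,0,-1],"rot":[0,0,0],"gripper":105},{"xyz":[-1,0,-1],"rot":[0,0,0],"gripper":105},{"xyz":[-1,0,-1],"rot":[0,0,0],"gripper":105},{"xyz":[-1,0,-1],"rot":[0,0,0],"gripper":105},{"xyz":[-1,0,-1],"rot":[0,0,0],"gripper":105},{"xyz":[-1,0,-1],"rot":[0,0,0],"gripper":105},{"xyz":[-1,0,0],"rot":[0,0,0],"gripper":105},{"xyz":[-1,0,0],"rot":[0,0,0],"gripper":105}])

```text
clock: 16.6
tcp_pos: [0.4089, -0.2388, 0.2172]
ee_rot: [0.765, 0.645, 0.0, 0.001]
force: [0.1, 0.4, -0.1]
grip_width: 0.0499
```

Run:
```python
from h import *
f={n:cams.grab_frame(n) for n in('scene','top')};s=arm.state();print(s['clock'],s['tcp_pos'],s['force'])
cv2.imwrite('pics/t10.png',f['top'].copy())
for l in('gearbox','foam_block','carton','tape_roll','bottle','extrusion','driver'):
    r=cams.spot_point('scene',l); print(l,[(round(q['conf'],2),np.round(ray('scene',q['point'],0)[:2],3)) for q in r[:2]])
for n,x0 in {'L':(.44,.273),'R':(.455,.05)}.items():
    c,p=fit(f,x0,dx=.07,h=.1,names=('top','scene'));print(n,c,p,'rel lane',p[0]-.467,p[1]-.052)
cv2.imwrite('pics/t10f.png',f['top']);cv2.imwrite('pics/s10f.png',f['scene'])
```

```text
16.7 [ 0.40856108 -0.23949244  0.21650256] [ 0.19360079  0.77328613 -0.55579726]
gearbox [(0.55, array([0.708, 0.114]))]
foam_block [(0.56, array([0.743, 0.013]))]
carton [(0.6, array([0.654, 0.443]))]
tape_roll [(0.95, array([ 0.662, -0.466]))]
bottle []
extrusion [(0.7, array([ 0.772, -0.136]))]
driver [(0.87, array([ 0.356, -0.54 ])), (0.48, array([ 0.772, -0.123]))]
L 0.21273136375545176 [ 0.43088359  0.27505464 -0.17912193] rel lane -0.03611641262050369 0.22305464076312687
R 0.20108453903695378 [ 0.45128388  0.05032107 -0.17530787] rel lane -0.01571611904149517 -0.0016789319701646238
```

View pics/t10f.png

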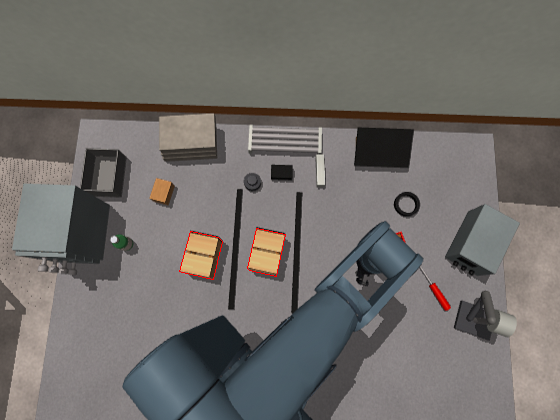

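View pics/s10f.png

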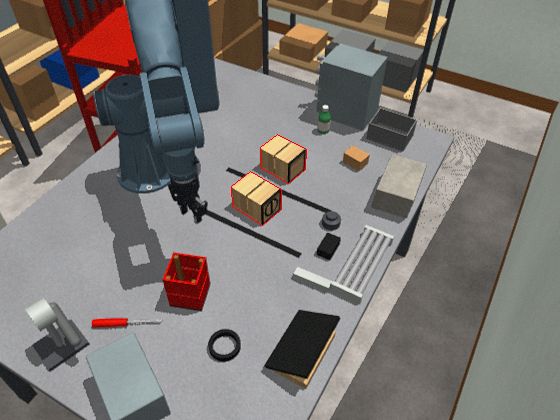

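Both views show the stamped crate at (267,251) in the top image, between the tapes. The plain crate lies at (201,255), outside the lane. The gripper is clear of everything, so I'll hand the job in.

Run:
```python
from station import arm
print(arm.sign_off())
```

```text
the job is handed in; nothing more can be done
None
```

I tipped both crates towards the robot and pushed the stamped one into the dispatch lane. The right-hand crate turned out to be the stamped one, with the ring and bar visible underneath. The left-hand crate's underside was plain. I handed the job in at about 17 s on the clock, and the sign-off gave no verdict.

**Final positions:** In the last picture fit, the stamped crate lay on its side about 2 mm from the lane's centre line and 16 mm from its middle along the lane. The plain crate lay on its side about 223 mm from the centre line.

**Gripper and force:** The gripper was clear of everything, and every force I read stayed within a few newtons.

**Bystanders:** The bottle was not detected in the last pass, but the pictures show it standing in its place. The other bystanders were found within about 20 mm of their first readings, which is about as far as the detector readings varied. I never touched any of them or the red look-alike.

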